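Fit the fresh battery from the odds-and-ends tray in the wall clock

TASK

The kitchen's wall clock lies open on its face and needs its battery: take the orange C cell out from among the others in the wooden tray and fit it in the clock's battery holder, the right way round: flat end against the spring, button end on the brass plate. It must lie fully down in its saddles, straight, held by the spring. Leave the other batteries in the tray and do not shift the other things on the bench.

Things in the scene. Friction and masses are not known exactly. Their poses are not given: they have to be found in the camera images.
- cell_orange: the fresh battery: a C cell with orange wrapper and a black band near its button end, a rod 26 mm in diameter and 50 mm long including the 2 mm steel button (9 mm wide), 66 g. Origin in the middle of its length, on its axis; x axis along the cell towards the button (plus) end; the roll about x is arbitrary
- cell_orange_button (a point): tip of the orange cell's button, 25 mm from its origin
- tray: low wooden tray, fixed, 120 (x) by 226 mm (y), walls 5 mm thick, 22 mm high, floor 4 mm thick; origin at the centre of its underside. A cross wall at y = 50 mm divides it: in the larger pocket (110 mm clear in x) five C cells lie side by side, axes along the tray's x, about 5 mm apart: fingers go in at their ends, not between them; in the small pocket two AA cells
- clock: wall clock: grey housing 186 (x) by 136 mm (y) lying on its face, back cover off, fixed on the bench; origin at the centre of its underside, z up. Floor 4 mm thick, rim 13 mm high. Along the +y side a green circuit board (y 31 to 61 mm, top at 9 mm) and a black buzzer; in the other half the black battery holder
- bay (a point): in the clock's holder, where the middle of a fitted cell lies, 23 mm above the bench; x axis along the holder towards the plus end, z up. A flat floor 20 mm wide, 13 mm below the bay, carries the cell between two saddles (x -23..-18, 17..22 mm) with cheeks 15 to 17 mm to either side with tops 2 mm below the bay. Between them the sides are open for fingers: 19 mm down, 45 mm to either side
- plus_plate (a point): middle of the face of the brass plus plate, 25 mm from the bay along the bay's x, same axes; it touches the button of a fitted cell. Plate and the end wall behind it (to x = +31 mm from the bay, 30 mm wide, red mark) rise 5 mm above the bay
- spring_disc (a point): middle of the face of the minus contact, a flat steel disc 11 mm in diameter on a coil spring; moves with it. Free, it stands 21 mm from the bay towards -x, 46 mm from the plus plate; a 50 mm cell must push it back to fit. End wall from x = -40 mm, top 5 mm above the bay
- spring (a joint): travel (m) of the spring disc: 0 free, grows as it is pushed back along the bay's -x, stop at 0.013; 0.004 with a cell fitted, about 5 N there, 0.55 N more per mm
- cell_blue: another C cell, blue wrapper, same size, origin and axes as the orange one; it stays in the tray
- cell_green: another C cell, green wrapper, same size, origin and axes as the orange one; it stays in the tray
- cell_grey: another C cell, grey wrapper, same size, origin and axes as the orange one; it stays in the tray
- cell_black: another C cell, black wrapper, same size, origin and axes as the orange one; it stays in the tray
- aa_1: AA cell, blue wrapper, 14.5 mm in diameter, 50 mm long; origin in its middle, x axis towards its button; it stays in the tray
- aa_2: AA cell, green wrapper, 14.5 mm in diameter, 50 mm long; origin in its middle, x axis towards its button; it stays in the tray
- shot_glass: bystander: small clear glass, 48 mm wide and 58 mm tall; origin at the centre of its underside
- milk_jug: bystander: steel milk jug with a handle, 120 by 76 by 93 mm; origin at the centre of its underside
- tape_roll: bystander: roll of tape lying flat, 100 mm wide, 25 mm high; origin at the centre of its underside
- marker: bystander: black and white marker pen, 135 mm long; origin at the centre of its underside
- grinder_brush: bystander: wooden grinder brush, 197 mm long; origin at the centre of its underside

How it is judged:
By the outcome, as a careful person would: the job done as asked, in the order asked, and still so for the second after the job is handed in, with the robot touching nothing.
It also fails if it takes over 54 s, if anything falls off the work surface, if the arm or the gripper's body presses on something with over 40 N, if the wrist force passes 120 N, or if a joint passes its speed limit or range.

ROBOT

A 7-joint arm with a two-finger parallel gripper is mounted at the origin on a cart in front of the work surface, level with it; the furniture and walls round the work are solid. World frame = base frame: x ahead of the robot, y to its left, z up, the work surface at z = 0. Lengths are in m, angles in rad, forces in N, time in s.
With the tool pointing down it reaches from about 0.425 to 1.025 m from the base axis. Payload 9.4 kg.
Tool frame: the origin (TCP) lies between the finger pads; the fingertips stand 11 mm ahead of it and the grasp point (between the pads) lies 8 mm behind it (ctrl.tips_ahead is the distance from the TCP to the fingertips, in m); z points along the fingers, y is the direction in which the jaws open and shut (so a half turn about z gives the same grasp; the last joint's range is limited). The gripper opens to 93 mm and grips with 3 to 60 N. Pads are 15 mm wide; open, the fingers measure 128 mm over their backs; the gripper's body (75 mm by 188 mm) begins 65 mm behind the grasp point.
Start: joints at [1.215, 0.599, -0.003, 1.599, 0.002, 0.943, -0.08], TCP at [0.2, -0.697, 0.23] pointing down, gripper open.
Joint ranges: [-2.57, 2.57], [-0.35, 1.97], [-1.29, 1.29], [0.11, 2.56], [-1.05, 4.19], [0.11, 1.86], [-2.63, 2.63]. Speed limits (rad/s): [2.22, 2.22, 3.01, 3.01, 3.14, 3.14, 3.14].

INTERFACE

Orientations are given as [roll, pitch, yaw] about the fixed x, y, z axes, in that order (R = Rz(yaw) Ry(pitch) Rx(roll)).
In Python, from workcell import telemetry, camera, camera_info, sign_off, models, ctrl gives the robot as it stands.
- The arm moves only by the shell command python3 -m crank 'ROWS' [FORCE]. ROWS is text: rows parted by semicolons, each of 5 numbers parted by spaces: the finger opening in mm, from 0 to 93, then the shift along the tool's x, y, z in mm, then the turn about the tool's z in rad. A call has 1 to 12 rows; each row shifts and turns the commanded pose from where the row before left it, along the tool's axes as they then stand; what a row does not reach is not made up. A row lasts 1/12 s, in which the tool goes at most 41.7 mm and 7.16 degrees, less where a joint would pass 70% of its speed; a pose out of reach is approached as far as the arm can. A call with a gripper value outside its range is refused whole. The fingers move at their own pace and stop on an object; FORCE is the grip in N (left out, the last holds). Time passes only in rows, so rows that do not move let the fingers close. It gives the time, the measured TCP pose, the force and the opening at its end, in the units of the state.
- telemetry.read_state(): the state, without advancing time (a new reading comes with each control period).
- camera(name): name is "scene" or "side" or "wrist"; returns the picture (420x560x3 uint8, blue, green, red); there is no depth.
- camera_info(name): a dict with "fx", "fy", "cx", "cy" (pixels), "extrinsics" (4x4, takes a point from world to camera coordinates). Camera axes: x right, y up, looking along -z (the intrinsics and any distortion apply to the point x, -y, -z); pixel columns grow to the right and rows downward; lengths in m; the calibration is good to about 2 mm. The wrist camera is an equidistant fisheye: a pixel r from the principal point sees the ray r / f radians off the axis. A picture is of the moment at which its call begins: read the wrist's pose just before it. camera_info takes no time and is no camera call; for the wrist camera it gives the pose at the moment of the call.
- sign_off(): hands the job in, once; it reports no verdict.
Trained networks look in the newest picture that a camera, given by its name, has taken for a name from the list of things; names that differ only in an ending like _2 or _b are one class to them, and where a whole thing is asked for, a point or a joint stands for the part that bears it (a point fixed in the world has none). Each returns a list of dicts, best first, with "score" (0 to 1); they miss things now and then, are a little off and sometimes report something else, mostly with a low value. They report only what shows in the picture. A call takes as long as a camera call.
- models.spot_in(camera, name): "point" ([column, row] in pixels, amid what is visible of it).
- models.trace(camera, name): "mask" (420x560 bool, what is visible of it) and "point" ([column, row] in pixels, amid what is visible of it).
The state is a dict: "time_s": time; "joint_positions": joint angles; "dq": joint speeds; "joint_torque": joint torques, N m; "tool_pos": TCP position; "ee_rot": TCP orientation; "ft_force": force on the tool from outside, world axes, zero at the start; "ft_torque": the same for the moment, N m; "width": finger opening in m.
Only numpy, scipy, OpenCV 4.12 (cv2) and the standard library are available. Lean on these libraries where they do the work, as an engineer would, in place of code of your own. Each camera call takes 0.05 s, during which the arm holds its last target. There are 200 camera calls.

## Working session

There is one attempt and no reset: what is moved stays moved. The work goes in short steps, Python scripts to look and compute and a shell command to move; the robot and the scene stay as the last step left them, time stands still between calls to the robot, and variables do not carry over. Pictures are saved under pics/ and viewed, about 8 in all and at most 12, crops included, and the job is handed in when it is done.

```bash
ls; mkdir -p pics; python3 - <<'E'
from workcell import telemetry, camera, camera_info, models, ctrl
import cv2,numpy as np
s=telemetry.read_state(); print(s['time_s'],s['tool_pos'],s['ee_rot'],ctrl.tips_ahead)
a=camera('scene'); b=camera('side')
cv2.imwrite('pics/1.png',a);cv2.imwrite('pics/2.png',b)
for c in('scene','side'):
  print(c,{k:np.round(v,3).tolist() for k,v in camera_info(c).items() if not isinstance(v,str)})
  for n in('cell_orange','clock','spring_disc','plus_plate','tray'):
    print(n,[(np.round(d['point']).tolist(),round(d['score'],2)) for d in models.spot_in(c,n)[:2]])
E
```

```text
pics
0.0 [ 0.19938159 -0.69653873  0.22875419] [-3.14002348e+00  1.75765389e-04  2.78915888e-01] 0.011
scene {'fx': 523.416, 'fy': 523.416, 'cx': 286.462, 'cy': 214.508, 'extrinsics': [[0.574, -0.819, 0.008, -0.32], [0.54, 0.386, 0.748, -0.337], [-0.616, -0.425, 0.663, -1.718], [0.0, 0.0, 0.0, 1.0]]}
cell_orange []
clock [([331.0, 256.0], 0.89)]
spring_disc [([331.0, 258.0], 0.36)]
plus_plate [([333.0, 256.0], 0.56)]
tray [([255.0, 216.0], 0.54)]
side {'fx': 398.668, 'fy': 398.668, 'cx': 277.663, 'cy': 209.536, 'extrinsics': [[-0.999, -0.049, 0.015, 0.54], [0.037, -0.486, 0.873, -0.083], [-0.035, 0.873, 0.487, -1.269], [0.0, 0.0, 0.0, 1.0]]}
cell_orange [([279.0, 270.0], 0.53), ([289.0, 195.0], 0.37)]
clock [([285.0, 193.0], 0.63)]
spring_disc []
plus_plate [([290.0, 196.0], 0.73)]
tray [([279.0, 279.0], 0.94), ([291.0, 252.0], 0.47)]
```

View pics/1.png

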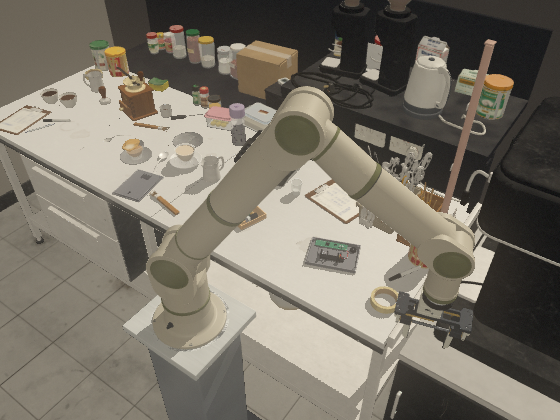

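View pics/2.png

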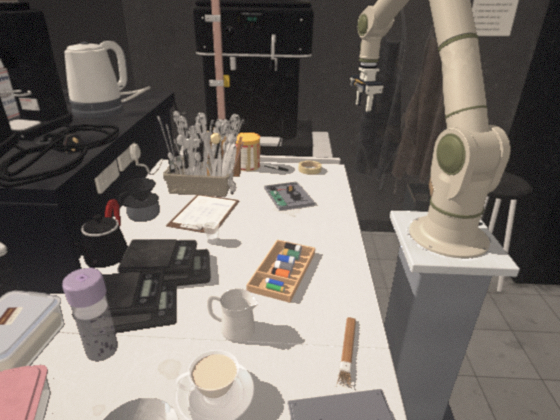

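The scene view shows the clock at (332,255), with the tray half hidden behind the arm at about (250,215). The side view shows the tray at (283,270), with the orange cell near (281,272), and the clock at (290,195).

```bash
cat > h.py <<'E'
from workcell import telemetry, camera, camera_info, models, ctrl
import cv2,numpy as np
from scipy.spatial.transform import Rotation as R
def ray(ci,p,wrist=False):
    u=(p[0]-ci['cx'])/ci['fx']; v=(p[1]-ci['cy'])/ci['fy']
    if wrist:
        t=np.hypot(u,v); s=np.sinc(t/np.pi); d=np.array([u/1*s,-v*s,-np.cos(t)])
    else: d=np.array([u,-v,-1.])
    E=np.array(ci['extrinsics']); r=E[:3,:3].T
    return -r@E[:3,3], r@d
def at(ci,p,z,wrist=False):
    o,d=ray(ci,p,wrist); return o+d*(z-o[2])/d[2]
def proj(ci,P,wrist=False):
    E=np.array(ci['extrinsics']); q=E[:3,:3]@np.asarray(P)+E[:3,3]; q=np.array([q[0],-q[1],-q[2]])
    if wrist:
        n=np.hypot(q[0],q[1]); t=np.arctan2(n,q[2]); k=t/max(n,1e-9); return np.array([ci['cx']+ci['fx']*q[0]*k,ci['cy']+ci['fy']*q[1]*k])
    return np.array([ci['cx']+ci['fx']*q[0]/q[2],ci['cy']+ci['fy']*q[1]/q[2]])
def to_tool(P):
    "world target TCP -> shift in tool axes, mm"
    s=telemetry.read_state(); return R.from_euler('xyz',s['ee_rot']).inv().apply(np.asarray(P)-s['tool_pos'])*1000
E
python3 - <<'E'
from h import *
ci=camera_info('side'); cs=camera_info('scene')
print('orange',at(ci,(281,271),.017),'clock',at(ci,(290,195),.01),at(cs,(332,255),.01))
for p in((289,241),(316,246),(293,299),(249,288)): print('tray corner',at(ci,p,.022))
for p in((265,187),(302,183),(316,206),(278,209)): print('clock corner',at(ci,p,.013))
s=telemetry.read_state(); Rt=R.from_euler('xyz',s['ee_rot']).as_matrix(); print(Rt.round(2))
w=camera_info('wrist'); E=np.array(w['extrinsics']); print(w['fx'],w['cx'],w['cy'], 'cam in tool',Rt.T@(-E[:3,:3].T@E[:3,3]-s['tool_pos']), (E[:3,:3]@Rt).round(2))
im=camera('side'); cv2.imwrite('pics/3.png',cv2.resize(im[170:310,220:340],None,fx=5,fy=4.2,interpolation=cv2.INTER_CUBIC))
E
```

```text
orange [0.52080092 0.2390205  0.017     ] clock [ 0.50649197 -0.22515513  0.01      ] [ 0.50577676 -0.23999372  0.01      ]
tray corner [0.50277454 0.10008158 0.022     ]
tray corner [0.42316897 0.12083543 0.022     ]
tray corner [0.48702789 0.35269398 0.022     ]
tray corner [0.59796221 0.31943497 0.022     ]
clock corner [ 0.60356936 -0.27923274  0.013     ]
clock corner [ 0.46169899 -0.32638091  0.013     ]
clock corner [ 0.41340093 -0.14140311  0.013     ]
clock corner [ 0.54555266 -0.1097199   0.013     ]
[[ 0.96  0.28 -0.  ]
 [ 0.28 -0.96 -0.  ]
 [-0.    0.   -1.  ]]
325.19226210127806 281.469607618787 208.09959386300346 cam in tool [ 0.06838527  0.00051112 -0.15593542] [[-0.    1.    0.  ]
 [ 0.97  0.    0.25]
 [ 0.25  0.   -0.97]]
```

```bash
python3 - <<'E'
from h import *
print(to_tool([.62,-.13,.25]))
E
```

```text
[ 560.30660531 -429.37590331  -20.41090023]
```

```bash
python3 -m crank '93 32 -26 0 0;93 32 -26 0 0;93 32 -26 0 0;93 32 -26 0 0;93 32 -26 0 0;93 32 -26 0 0;93 32 -26 0 0;93 32 -26 0 0;93 32 -26 0 0;93 32 -26 0 0;93 32 -26 0 0;93 32 -26 0 0' 10; python3 -m crank '93 30 -26 0 0;93 30 -26 0 0;93 0 0 0 0;93 0 0 0 0;93 0 0 0 0'
python3 - <<'E'
from h import *
w=camera_info('wrist'); im=camera('wrist'); cv2.imwrite('pics/4.png',im)
np.save('w4.npy',np.array([w['fx'],w['cx'],w['cy']])); np.save('e4.npy',w['extrinsics'])
s=telemetry.read_state();print(s['time_s'],s['tool_pos'],s['ee_rot'],s['joint_positions'])
for n,z in(('clock',.01),('spring_disc',.023),('plus_plate',.025)):
    print(n,[(np.round(d['point']).tolist(),round(d['score'],2),at(w,d['point'],z,True).round(4)) for d in models.spot_in('wrist',n)[:2]])
E
```

```text
time_s: 1.65
tool_pos: [0.4837, -0.2896, 0.2299]
ee_rot: [3.141, -0.0, 0.279]
ft_force: [0.6, -1.3, 0.7]
width: 0.0929
time_s: 2.07
tool_pos: [0.5259, -0.2252, 0.2296]
ee_rot: [3.141, 0.0, 0.279]
ft_force: [-0.6, 1.0, -1.2]
width: 0.0931
2.1167 [ 0.52548031 -0.22597568  0.22960476] [3.14112306e+00 6.57444609e-04 2.77559496e-01] [ 0.33895745  0.41643444 -0.0450592   1.95351416  0.0271866   0.77250049
 -1.01497011]
clock [([289.0, 195.0], 0.92, array([ 0.5185, -0.237 ,  0.01  ]))]
spring_disc []
plus_plate [([289.0, 194.0], 0.71, array([ 0.5219, -0.2353,  0.025 ])), ([28.0, 121.0], 0.45, array([0.5274, 0.1381, 0.025 ]))]
```

View pics/4.png

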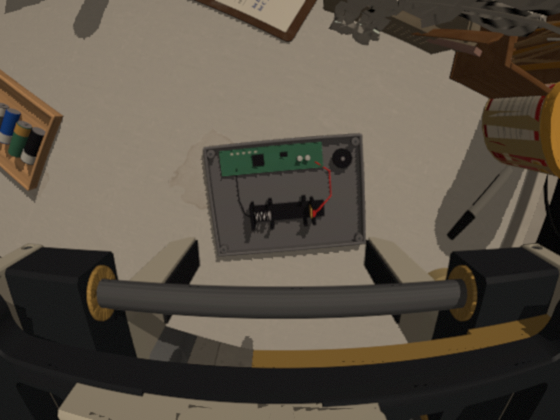

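The clock is at about (285,195) in the wrist view. The spring is on the left at (262,214) and the plus end with the red wire is on the right at (313,211). I'll crop closer for exact points.

```bash
python3 - <<'E'
import cv2,numpy as np
im=cv2.imread('pics/4.png')[125:265,195:375]
im=cv2.resize(im,None,fx=4.4,fy=4.2,interpolation=cv2.INTER_CUBIC)
im=np.clip(255*(im/255.)**.55,0,255).astype('uint8')
cv2.imwrite('pics/5.png',im)
E
```

```text
(no output)
```

View pics/5.png

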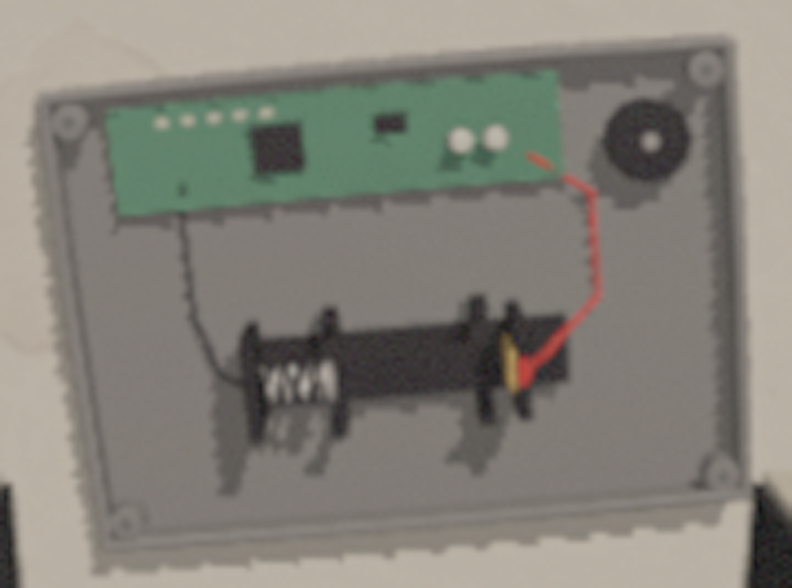

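```bash
cat > clock.py <<'E'
from h import *
from scipy.optimize import least_squares
w=dict(zip(('fx','cx','cy'),np.load('w4.npy'))); w['fy']=w['fx']; w['extrinsics']=np.load('e4.npy')
px=lambda x,y:np.array([195+x/4.4,125+y/4.2])
obs=[px(40,97),px(733,40),px(748,492),px(105,545)]
mod=np.array([[-.093,.068,.013],[.093,.068,.013],[.093,-.068,.013],[-.093,-.068,.013]])
T=lambda p,m:R.from_euler('z',p[2]).apply(m)+[p[0],p[1],0]
f=lambda p:np.concatenate([proj(w,q,True)-o for q,o in zip(T(p,mod),obs)])
r=least_squares(f,[.51,-.23,-1.4]); print(r.x,r.fun.round(1))
for n,(x,y),z in(('plate top mid',(508,340),.028),('plate mid',(512,363),.026),('disc',(336,381),.023),('endwall- top',(250,330),.028)):
    P=at(w,px(x,y),z,True); print(n,P.round(4),'in clock',R.from_euler('z',-r.x[2]).apply(P-[*r.x[:2],0]).round(4))
E
python3 clock.py
```

```text
[ 0.51622416 -0.23589079 -1.20406982] [-1.2 -1.1  0.9 -1.3  1.1  1.6 -0.8  1.4]
plate top mid [ 0.5162 -0.2626  0.028 ] in clock [ 0.025  -0.0096  0.028 ]
plate mid [ 0.5099 -0.2659  0.026 ] in clock [ 0.0257 -0.0166  0.026 ]
disc [ 0.4916 -0.2233  0.023 ] in clock [-0.0206 -0.0185  0.023 ]
endwall- top [ 0.5006 -0.1979  0.028 ] in clock [-0.0411 -0.001   0.028 ]
```

```bash
python3 -m crank '93 10 -39 0 0;93 10 -39 0 0;93 10 -39 0 0;93 10 -39 0 0;93 10 -39 0 0;93 10 -39 0 0;93 10 -39 0 0;93 10 -39 0 0;93 10 -39 0 0;93 10 -39 0 0;93 10 -39 0 0;93 10 -39 0 0'; python3 -m crank '93 0 0 0 -.112;93 0 0 0 -.112;93 0 0 0 -.112;93 0 0 0 -.112;93 0 0 0 -.112;93 0 0 0 -.112;93 0 0 0 -.112;93 0 0 0 -.112;93 0 0 0 -.112;93 0 0 0 0;93 0 0 0 0;93 0 0 0 0'
python3 - <<'E'
from h import *
s=telemetry.read_state();w=camera_info('wrist'); im=camera('wrist'); cv2.imwrite('pics/6.png',im)
np.savez('w6.npz',**{k:w[k] for k in('fx','fy','cx','cy','extrinsics')})
print(s['time_s'],s['tool_pos'],s['ee_rot'],s['joint_positions'])
for n,z in(('tray',.02),('cell_orange',.025),('cell_blue',.025),('cell_green',.025)):
    print(n,[(np.round(d['point']).tolist(),round(d['score'],2),at(w,d['point'],z,True).round(4)) for d in models.trace('wrist',n)[:2]])
b=im[110:310,180:380]; cv2.imwrite('pics/7.png',cv2.resize(im[90:290,165:395],None,fx=3.4,fy=3,interpolation=cv2.INTER_CUBIC))
E
```

```text
time_s: 3.27
tool_pos: [0.5129, 0.2589, 0.2298]
ee_rot: [3.141, -0.0, 0.277]
ft_force: [0.3, -0.5, -0.1]
width: 0.0931
time_s: 4.27
tool_pos: [0.5131, 0.2573, 0.2296]
ee_rot: [-3.142, 0.0, 1.282]
ft_force: [0.9, -0.4, -0.7]
width: 0.093
4.2667 [0.51305425 0.25734298 0.22958994] [-3.14155871e+00  1.18554616e-04  1.28186745e+00] [-0.29345568  0.44172196 -0.37837732  1.93424905  0.22078532  0.8057073
 -1.08162204]
tray [([305.0, 202.0], 0.92, array([0.5351, 0.2332, 0.02  ]))]
cell_orange [([293.0, 188.0], 0.94, array([0.5257, 0.2529, 0.025 ])), ([322.0, 14.0], 0.51, array([0.6147, 0.4354, 0.025 ]))]
cell_blue [([296.0, 241.0], 0.85, array([0.5117, 0.1917, 0.025 ]))]
cell_green [([292.0, 265.0], 0.62, array([0.4995, 0.1631, 0.025 ])), ([293.0, 190.0], 0.39, array([0.5255, 0.2514, 0.025 ]))]
```

View pics/6.png

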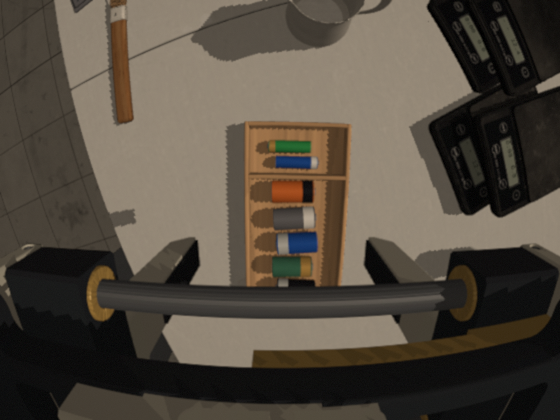

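The orange cell runs from (272,191) to (315,190). Its black band, and so the button, is on the right, toward tool +y. It lies next to the cross wall at row 176. The tray's inner edges are at about columns 250 and 347.

```bash
cat > cellfit.py <<'E'
from h import *
from scipy.optimize import least_squares
def cyl(p,z):
    a=np.linspace(0,2*np.pi,36); out=[]
    for x,r in((-.025,.013),(.023,.013),(.023,.0045),(.025,.0045)):
        out+= [[x,r*np.cos(t),r*np.sin(t)] for t in a]
    return R.from_euler('z',p[2]).apply(np.array(out))+[p[0],p[1],z]
def fit(w,mask,z,p0):
    c=max(cv2.findContours(mask.astype('uint8'),cv2.RETR_EXTERNAL,cv2.CHAIN_APPROX_NONE)[0],key=cv2.contourArea)
    def feat(cnt):
        (x,y),(a,b),t=cv2.minAreaRect(cnt.astype('float32')); m=cv2.moments(cnt.astype('float32'))
        return np.array([m['m10']/m['m00'],m['m01']/m['m00'],.5*np.arctan2(2*m['mu11'],m['mu20']-m['mu02'])*40]),(a,b)
    t,sz=feat(c)
    g=lambda p:feat(cv2.convexHull(np.array([proj(w,q,True) for q in cyl(p,z)],'float32')))
    r=least_squares(lambda p:g(p)[0]-t,p0,diff_step=1e-3)
    return r.x,np.abs(r.fun).max(),sz,g(r.x)[1],c
E
python3 - <<'E'
from cellfit import *
camera('wrist'); w=camera_info('wrist'); m=models.trace('wrist','cell_orange')[0]['mask']
print(fit(w,m,.017,[.525,.25,-.28])[:4]); ys,xs=np.where(m); print(xs.min(),xs.max(),ys.min(),ys.max())
for n,p,z in(('L wall inner top',(250.5,190),.022),('R wall inner top',(346,190),.022),('tray TL',(246,123),.022),('tray TR',(351,125),.022),('tray BL~',(246,285),.022)): print(n,at(w,p,z,True).round(4))
print(at(w,(272,190),.017,True),at(w,(315,190),.017,True))
E
```

```text
(array([ 0.52511589,  0.24798991, -0.26310871]), np.float64(2.3603384988746257e-06), (22.0, 43.0), (22.473730087280273, 43.93507766723633))
272 315 181 203
L wall inner top [0.4787 0.2651 0.022 ]
R wall inner top [0.5841 0.2345 0.022 ]
tray TL [0.4962 0.3392 0.022 ]
tray TR [0.6086 0.3051 0.022 ]
tray BL~ [0.4359 0.1516 0.022 ]
[0.50186652 0.25723897 0.017     ] [0.54964253 0.24332977 0.017     ]
```

```bash
python3 - <<'E'
from h import *
print(to_tool([.5257,.2478,.1]),to_tool([.5257,.2478,.017]))
E
```

```text
[ -6.3523224   15.40178298 129.64659364] [ -6.35275802  15.39627717 212.64659345]
```

```bash
python3 -m crank '57 -2 5 35 0;57 -2 5 35 0;57 -2 5.4 35 0;57 0 0 25 0;57 0 0 0 0;57 0 0 0 0;57 0 0 0 0'
python3 - <<'E'
from cellfit import *
s=telemetry.read_state(); w=camera_info('wrist'); im=camera('wrist'); cv2.imwrite('pics/8.png',im); m=models.trace('wrist','cell_orange')[0]['mask']
print(s['tool_pos'],s['ee_rot']); p=fit(w,m,.017,[.525,.25,-.28]);print(p[:4]); ys,xs=np.where(m); print(xs.min(),xs.max(),ys.min(),ys.max())
print(to_tool([p[0][0],p[0][1],.017]))
E
```

```text
time_s: 5.2
tool_pos: [0.5263, 0.2488, 0.1008]
ee_rot: [3.141, -0.001, 1.287]
ft_force: [-0.2, 0.7, 0.4]
width: 0.0573
[0.52625682 0.24878478 0.10083562] [ 3.14087334e+00 -1.00016917e-03  1.28714767e+00]
(array([ 0.52546021,  0.24805331, -0.27610628]), np.float64(4.3374840856813535e-06), (67.99998474121094, 33.99999237060547), (33.79082107543945, 67.44149017333984))
245 313 201 235
[-1.20816099 -1.14169176 84.49627797]
```

View pics/8.png

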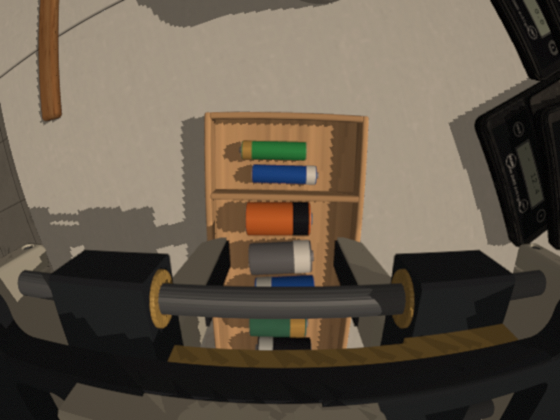

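The orange cell fills (245..313, 201..235), and the fit agrees with the first one. I'm descending now.

```bash
python3 -m crank '57 -1 -.6 30 0;57 0 0 25 0;57 0 0 15 0;57 0 0 8 0;57 0 0 6 0;57 0 0 0 0;57 0 0 0 0' ; python3 -m crank '47 0 0 0 0;47 0 0 0 0;47 0 0 0 0;47 0 0 0 0;47 0 0 0 0;47 0 0 0 0' 20
```

```text
time_s: 5.88
tool_pos: [0.5256, 0.2476, 0.0166]
ee_rot: [3.141, -0.001, 1.287]
ft_force: [0.1, 0.4, -0.4]
width: 0.0566
time_s: 6.38
tool_pos: [0.5254, 0.2475, 0.0165]
ee_rot: [3.141, -0.001, 1.287]
ft_force: [-0.7, -0.0, 7.0]
width: 0.0495
```

```bash
python3 -m crank '47 0 0 -10 0;47 0 0 -20 0;47 0 0 -35 0;47 0 0 -35 0;47 0 0 0 0;47 -36 11 0 0;47 -36 11 0 0;47 -36 11 0 0;47 -36 11 0 0;47 -36 11 0 0;47 -36 11 0 0;47 -36 11 0 0'; python3 -m crank '47 0 0 0 .115;47 0 0 0 .115;47 0 0 0 .115;47 0 0 0 .115;47 0 0 0 .115;47 0 0 0 .115;47 0 0 0 .115;47 0 0 0 .115;47 0 0 0 0;47 0 0 0 0;47 0 0 0 0'
python3 - <<'E'
from h import *
im=camera('wrist'); cv2.imwrite('pics/9.png',im)
for n in('cell_orange','tray','clock'):print(n,[(np.round(d['point']),round(d['score'],2)) for d in models.spot_in('wrist',n)[:2]])
E
```

```text
time_s: 7.38
tool_pos: [0.528, -0.0181, 0.116]
ee_rot: [3.141, 0.0, 1.287]
ft_force: [1.2, 0.4, -0.6]
width: 0.0496
time_s: 8.3
tool_pos: [0.5283, -0.0161, 0.1158]
ee_rot: [3.142, -0.0, 0.371]
ft_force: [-0.7, 1.0, -0.7]
width: 0.0497
cell_orange [(array([281., 261.]), 0.96)]
tray [(array([ 71., 122.]), 0.63)]
clock [(array([481., 245.]), 0.62)]
```

View pics/9.png

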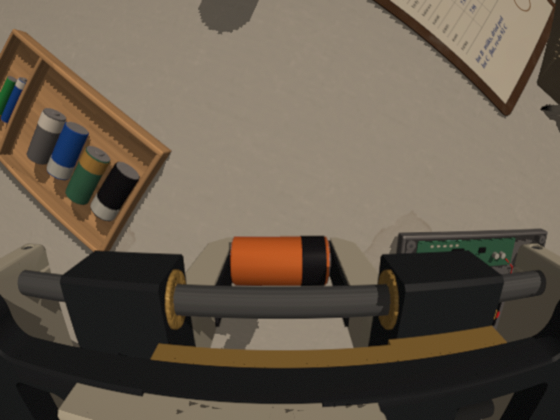

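The cell is held level with its button to the right, at (231..330, 237..285), and the spot below is clear of the tray and clock. I'll lay it on the bench so I can regrip it across the diameter.

```bash
python3 -m crank '47 0 0 35 0;47 0 0 30 0;47 0 0 20 0;47 0 0 9 0;47 0 0 5 0;47 0 0 2 0;47 0 0 0 0;47 0 0 0 0;47 0 0 0 0'
```

```text
time_s: 9.25
tool_pos: [0.5289, -0.0163, 0.0156]
ee_rot: [3.141, -0.002, 0.367]
ft_force: [-0.8, 0.5, -0.6]
width: 0.0497
```

```bash
python3 -m crank '47 0 0 1 0;47 0 0 1 0;47 0 0 0 0;47 0 0 0 0'; python3 -m crank '52 0 0 0 0;54 0 0 0 0;56 0 0 0 0;60 0 0 0 0;60 0 0 0 0;60 0 0 -10 0;60 0 0 -20 0;60 0 0 -35 0;60 0 0 -35 0;60 0 0 0 0;60 0 0 0 0'
python3 - <<'E'
from cellfit import *
s=telemetry.read_state(); w=camera_info('wrist'); im=camera('wrist'); m=models.trace('wrist','cell_orange')[0]['mask']
print(s['tool_pos'],s['ee_rot']); p=fit(w,m,.013,[.528,-.016,-1.2]);print(p[:4])
E
```

```text
time_s: 9.58
tool_pos: [0.5283, -0.0163, 0.0127]
ee_rot: [3.142, -0.0, 0.367]
ft_force: [-0.0, 0.3, -0.9]
width: 0.0501
time_s: 10.5
tool_pos: [0.5294, -0.0164, 0.115]
ee_rot: [3.14, -0.004, 0.366]
ft_force: [-0.5, -0.4, 0.1]
width: 0.06
[ 0.52940334 -0.01638359  0.11501586] [ 3.14014591 -0.00421912  0.36645557]
(array([ 0.52906487, -0.01605498, -1.22422911]), np.float64(9.652731876030884e-07), (31.0, 62.0), (62.73857116699219, 31.570274353027344))
```

```bash
python3 -m crank '60 0 0 0 -.124;60 0 0 0 -.124;60 0 0 0 -.124;60 0 0 0 -.124;60 0 0 0 -.124;60 0 0 0 -.124;60 0 0 0 -.124;60 0 0 0 -.124;60 0 0 0 -.124;60 0 0 0 -.124;60 0 0 0 -.124;60 0 0 0 -.124'; python3 -m crank '60 0 0 0 -.082;60 0 0 0 0;60 0 0 0 0;60 0 0 0 0'
python3 - <<'E'
from h import *
c=np.array([.5287,-.0162]); b=np.array([np.cos(-1.21),np.sin(-1.21)]); P=c-.003*b
s=telemetry.read_state(); print(s['ee_rot'],s['joint_positions'],to_tool([*P,.0127]))
E
```

```text
time_s: 11.6
tool_pos: [0.5274, -0.0162, 0.1111]
ee_rot: [-3.139, -0.001, 1.861]
ft_force: [0.9, 0.6, -0.0]
width: 0.06
time_s: 11.93
tool_pos: [0.5278, -0.0162, 0.1118]
ee_rot: [-3.14, -0.001, 1.934]
ft_force: [0.1, 0.5, 0.3]
width: 0.0601
[-3.14024604e+00 -9.01666302e-04  1.93390976e+00] [ 0.29665845  0.5896792  -0.53526082  2.12656745  0.55643831  0.56560085
 -0.28213998] [ 2.63416143  0.96177155 99.12901619]
```

```bash
python3 -m crank '60 2.6 1 35 0;60 0 0 30 0;60 0 0 20 0;60 0 0 9 0;60 0 0 3 0;60 0 0 0 0;60 0 0 0 0;60 0 0 0 0'; python3 - <<'E'
from h import *
c=np.array([.5287,-.0162]); b=np.array([np.cos(-1.21),np.sin(-1.21)]); P=c-.003*b
print(to_tool([*P,.0127]))
E
```

```text
time_s: 12.6
tool_pos: [0.5289, -0.0135, 0.0167]
ee_rot: [3.14, 0.001, 1.936]
ft_force: [0.5, 0.2, 1.5]
width: 0.0599
[ 0.58090088 -1.18485676  3.98455575]
```

```bash
python3 -m crank '60 0.5 -1 2 0;60 0 0 1.5 0;60 0 0 0 0;22 0 0 0 0;22 0 0 0 0;22 0 0 0 0;22 0 0 0 0;22 0 0 0 0;22 0 0 0 0;22 0 0 0 0' 10;python3 -m crank '22 0 0 -10 0;22 0 0 -25 0;22 0 0 -35 0;22 0 0 -40 0;22 0 0 -20 0;22 0 0 0 0;22 0 0 0 0'
```

```text
time_s: 13.43
tool_pos: [0.5272, -0.0133, 0.0121]
ee_rot: [-3.142, -0.0, 1.937]
ft_force: [0.4, 0.2, -0.9]
width: 0.0257
time_s: 14.02
tool_pos: [0.5276, -0.0138, 0.1436]
ee_rot: [3.139, 0.001, 1.936]
ft_force: [0.4, 0.5, -0.5]
width: 0.0255
```

```bash
python3 -m crank '22 -33.5 -13.4 0 0;22 -33.5 -13.4 0 0;22 -33.5 -13.4 0 0;22 -33.5 -13.4 0 0;22 -33.5 -13.4 0 0;22 -33.5 -13.4 0 0;22 -33.5 -13.4 0 0;22 -33.5 -13.4 0 0;22 0 0 0 0;22 0 0 0 0;22 0 0 0 0;22 0 0 0 0'
python3 - <<'E'
from cellfit import *
s=telemetry.read_state(); w=camera_info('wrist'); im=camera('wrist'); cv2.imwrite('pics/10.png',im)
np.savez('w10.npz',**{k:w[k] for k in('fx','fy','cx','cy','extrinsics')})
print(s['tool_pos'],s['ee_rot'],s['joint_positions'])
for n,z in(('clock',.01),('spring_disc',.023),('plus_plate',.025)):
    print(n,[(np.round(d['point']).tolist(),round(d['score'],2),at(w,d['point'],z,True).round(4)) for d in models.spot_in('wrist',n)[:2]])
b=proj(w,[.4995,-.2427,.023],True);print('bay guess px',b)
x0=int(b[0]-100);y0=int(max(b[1]-75,0));print(x0,y0)
c=cv2.resize(im[y0:y0+150,x0:x0+200],None,fx=4,fy=4,interpolation=cv2.INTER_CUBIC)
cv2.imwrite('pics/11.png',np.clip(255*(c/255.)**.5,0,255).astype('uint8'))
E
```

```text
time_s: 15.02
tool_pos: [0.5229, -0.3002, 0.1414]
ee_rot: [-3.141, -0.002, 1.939]
ft_force: [-0.2, -0.2, -0.4]
width: 0.0257
[ 0.52287145 -0.30023663  0.14141339] [-3.14100990e+00 -1.57386624e-03  1.93885070e+00] [ 0.83274459  0.63100387 -0.60966865  1.93584598  0.52422086  0.73865217
  0.28282191]
clock [([300.0, 129.0], 0.67, array([ 0.5147, -0.2324,  0.01  ]))]
spring_disc [([279.0, 99.0], 0.41, array([ 0.4884, -0.2156,  0.023 ]))]
plus_plate [([301.0, 127.0], 0.66, array([ 0.5143, -0.2312,  0.025 ]))]
bay guess px [279.34367868 133.73087752]
179 58
```

View pics/11.png

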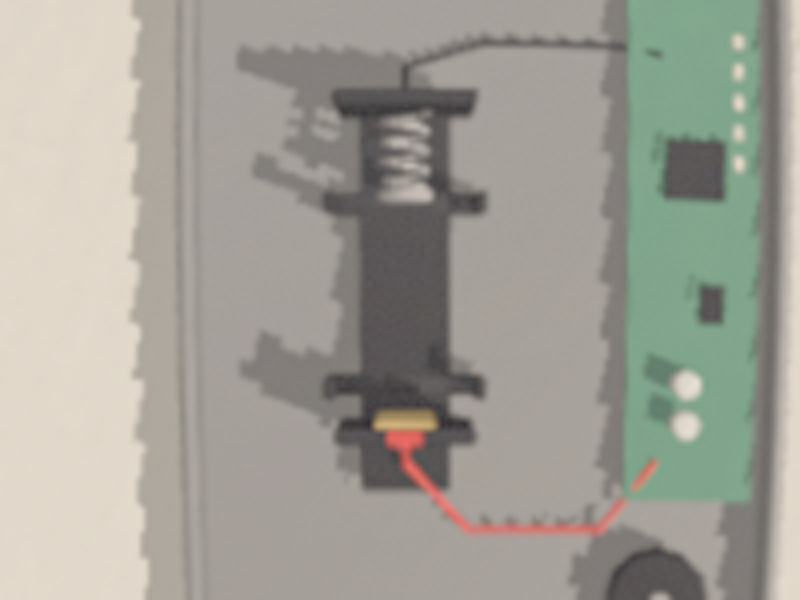

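The holder is clear in this view. In the crop the minus wall is at y≈90, the minus saddle at 192–213, the disc near 200, the plus saddle at 375–398 and the plate at 410–430. The holder axis is at column ≈405.

```bash
python3 - <<'E'
from h import *
w={k:v for k,v in np.load('w10.npz').items()}
px=lambda x,y:(179+x/4,58+y/4)
b0=np.array([.4995,-.2427,.023])
yaw=-1.204; ax=np.array([np.cos(yaw),np.sin(yaw),0]); ay=np.array([-np.sin(yaw),np.cos(yaw),0])
for n,x,y,z in(('-wall top outer x-40',405,90,.028),('-wall inner',405,112,.028),('-saddle out -23',475,192,.021),('-saddle in -18',475,213,.021),('-saddle L',330,200,.021),('-saddle R',485,200,.021),('disc top -21',405,200,.0285),('+saddle 17',475,375,.021),('+saddle 22',475,398,.021),('+saddle L',326,385,.021),('+saddle R',484,385,.021),('plate 410',406,410,.028),('plate 430',406,430,.028),('end31',405,488,.010),('end31hi',405,488,.028),('floorL',361,300,.010),('floorR',449,300,.010)):
    d=at(w,px(x,y),z,True)-b0; print(n,(d@ax*1000).round(1),(d@ay*1000).round(1))
E
```

```text
-wall top outer x-40 -44.5 0.7
-wall inner -39.8 0.7
-saddle out -23 -23.7 15.4
-saddle in -18 -19.2 15.4
-saddle L -22.0 -15.0
-saddle R -22.0 17.5
disc top -21 -21.4 0.8
+saddle 17 15.3 15.6
+saddle 22 20.3 15.7
+saddle L 17.5 -16.0
+saddle R 17.5 17.5
plate 410 22.2 1.0
plate 430 26.4 1.0
end31 41.5 0.7
end31hi 38.6 0.8
floorL -0.5 -8.9
floorR -0.5 10.3
```

```bash
cat > b.py <<'E'
from h import *
bay=np.array([.4999,-.2415,.023]); yaw=-1.204; ax=np.array([np.cos(yaw),np.sin(yaw),0]); ay=np.array([-np.sin(yaw),np.cos(yaw),0])
s=telemetry.read_state(); d=s['tool_pos']-bay; print('TCP in bay mm',(d@ax*1000).round(1),(d@ay*1000).round(1),(d[2]*1000).round(1),'F',np.round([s['ft_force']@ax,s['ft_force']@ay,s['ft_force'][2]],1),'T',np.round(s['ft_torque'],2),'rot',np.round(s['ee_rot'],3),'w',s['width'],'t',s['time_s'])
E
python3 b.py; python3 -c "
from b import *
print(to_tool(bay+.0038*ax+[0,0,.024]))"
```

```text
TCP in bay mm 63.7 0.6 119.1 F [-0.6 -0.   0.1] T [ 0.   -0.1   0.03] rot [-3.142 -0.     1.939] w 0.025619125058221046 t 15.2167
TCP in bay mm 63.7 0.6 119.1 F [-0.6 -0.   0.1] T [ 0.   -0.1   0.03] rot [-3.142 -0.     1.939] w 0.025619125058221046 t 15.2167
[59.91943296 -0.51421002 95.14686423]
```

```bash
python3 -m crank '22 30 -.3 0 0;22 29.9 -.3 0 0;22 0 0 30 0;22 0 0 30 0;22 0 0 20 0;22 0 0 13 0;22 0 0 0 0;22 0 0 0 0;22 0 0 0 0' 8; python3 b.py
```

```text
time_s: 15.97
tool_pos: [0.5016, -0.246, 0.0499]
ee_rot: [3.141, 0.001, 1.937]
ft_force: [-0.4, -0.4, 0.1]
width: 0.0257
TCP in bay mm 4.8 -0.0 26.9 F [ 0.2 -0.5  0.1] T [-0.04 -0.17 -0.01] rot [3.141e+00 1.000e-03 1.937e+00] w 0.025682489550435464 t 15.9667
```

```bash
python3 -m crank '22 0 0 4 0;22 0 0 3 0;22 0 0 0 0;22 0 0 0 0';python3 b.py; python3 -m crank '22 0 0 2 0;22 0 0 2 0;22 0 0 0 0;22 0 0 0 0';python3 b.py;python3 -m crank '22 0 0 2 0;22 0 0 2 0;22 0 0 0 0;22 0 0 0 0';python3 b.py
```

```text
time_s: 16.3
tool_pos: [0.501, -0.2464, 0.0423]
ee_rot: [3.142, 0.0, 1.937]
ft_force: [-0.7, 0.4, -1.6]
width: 0.0255
TCP in bay mm 5.0 -0.7 19.3 F [-0.6 -0.6 -1.6] T [-0.05 -0.1  -0.01] rot [3.142 0.    1.937] w 0.02552707833477832 t 16.3
time_s: 16.63
tool_pos: [0.5011, -0.246, 0.0381]
ee_rot: [3.142, -0.0, 1.937]
ft_force: [0.8, 0.8, 1.7]
width: 0.0256
TCP in bay mm 4.6 -0.5 15.1 F [-0.5  1.1  1.7] T [ 0.22 -0.05  0.04] rot [ 3.142 -0.     1.937] w 0.02559604057901224 t 16.6333
time_s: 16.97
tool_pos: [0.501, -0.2459, 0.0339]
ee_rot: [-3.142, -0.0, 1.937]
ft_force: [-1.9, 2.1, 1.3]
width: 0.0258
TCP in bay mm 4.5 -0.5 10.9 F [-2.6 -1.   1.3] T [ 0.52  0.03 -0.03] rot [-3.142 -0.     1.937] w 0.02582581080016589 t 16.9667
```

```bash
python3 -m crank '22 0 0 1.5 0;22 0 0 1.5 0;22 0 0 0 0;22 0 0 0 0';python3 b.py; python3 - <<'E'
from b import *
im=camera('wrist'); cv2.imwrite('pics/12.png',np.clip(255*(im/255.)**.7,0,255).astype('uint8'))
E
```

```text
time_s: 17.3
tool_pos: [0.501, -0.2462, 0.031]
ee_rot: [-3.142, -0.0, 1.937]
ft_force: [-0.4, 2.7, 1.9]
width: 0.0255
TCP in bay mm 4.8 -0.6 8.0 F [-2.7  0.6  1.9] T [ 0.58 -0.03  0.08] rot [-3.142 -0.     1.937] w 0.02550109088901285 t 17.3
TCP in bay mm 4.8 -0.6 8.0 F [-2.7  0.6  1.9] T [ 0.58 -0.03  0.08] rot [-3.142 -0.     1.937] w 0.02550109088901285 t 17.3
```

View pics/12.png

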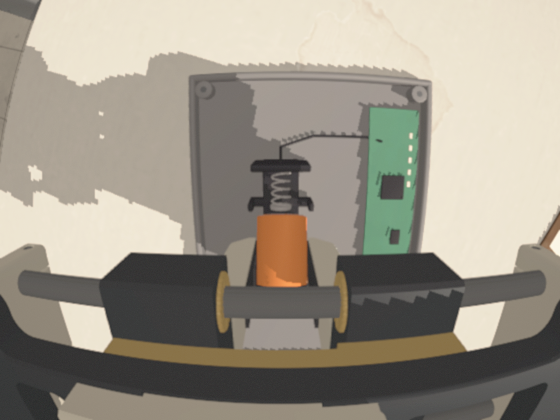

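The cell is centred on the holder (256–307 against the holder axis at 281). Its flat end is at row 216, just short of the disc. Next I'll push it back onto the spring.

```bash
python3 -m crank '22 0 0 0 0;22 0 0 0 0;22 2 0.5 0 0;22 2 0 0 0;22 2 0 0 0;22 0 0 0 0;22 0 0 0 0' 20;python3 b.py; python3 -m crank '22 2 0 0 0;22 2 0 0 0;22 2 0 0 0;22 0 0 0 0;22 0 0 0 0';python3 b.py
```

```text
time_s: 17.93
tool_pos: [0.4995, -0.2413, 0.0312]
ee_rot: [-3.141, 0.001, 1.936]
ft_force: [0.5, -3.6, -0.4]
width: 0.0253
TCP in bay mm -0.4 -0.3 8.2 F [ 3.5 -0.8 -0.4] T [-0.92 -0.36 -0.03] rot [-3.141e+00  1.000e-03  1.936e+00] w 0.02530285515556587 t 17.9333
time_s: 18.35
tool_pos: [0.4974, -0.2358, 0.0312]
ee_rot: [-3.141, 0.001, 1.936]
ft_force: [2.3, -6.8, -0.8]
width: 0.0253
TCP in bay mm -6.2 -0.3 8.2 F [ 7.2 -0.3 -0.8] T [-1.58 -0.58  0.07] rot [-3.141e+00  1.000e-03  1.936e+00] w 0.02534031214653443 t 18.35
```

```bash
python3 -m crank '22 0 0 2 0;22 0 0 2 0;22 0 0 0 0;22 0 0 0 0';python3 b.py; python3 -m crank '22 0 0 2 0;22 0 0 1 0;22 0 0 0 0;22 0 0 0 0';python3 b.py
```

```text
time_s: 18.68
tool_pos: [0.4975, -0.236, 0.0275]
ee_rot: [3.142, 0.002, 1.936]
ft_force: [1.4, -6.3, 4.6]
width: 0.0253
TCP in bay mm -6.0 -0.2 4.5 F [ 6.4 -0.9  4.6] T [-1.41 -0.32  0.05] rot [3.142e+00 2.000e-03 1.936e+00] w 0.025315392084448978 t 18.6833
time_s: 19.02
tool_pos: [0.4977, -0.2359, 0.0246]
ee_rot: [3.141, 0.002, 1.936]
ft_force: [1.6, -6.7, 4.5]
width: 0.0253
TCP in bay mm -6.0 -0.0 1.6 F [ 6.9 -0.9  4.5] T [-1.38 -0.41  0.04] rot [3.141e+00 2.000e-03 1.936e+00] w 0.025314942259727115 t 19.0167
```

```bash
python3 -m crank '22 0 0 1 0;22 0 0 1 0;22 0 0 0 0;22 0 0 0 0';python3 b.py; python3 -m crank '22 0 0 1 0;22 0 0 .5 0;22 0 0 0 0;22 0 0 0 0';python3 b.py; python3 - <<'E'
from b import *
im=camera('wrist'); w=camera_info('wrist')
m=models.trace('wrist','cell_orange'); ys,xs=np.where(m[0]['mask']); print(xs.min(),xs.max(),ys.min(),ys.max())
print('flat top edge in bay', [((at(w,(282,ys.min()),z,True)-bay)@ax*1000).round(1) for z in(.023,.036)])
E
```

```text
time_s: 19.35
tool_pos: [0.498, -0.2358, 0.0227]
ee_rot: [3.141, 0.002, 1.936]
ft_force: [2.8, -6.5, 4.3]
width: 0.0256
TCP in bay mm -6.0 0.2 -0.3 F [7.1 0.3 4.3] T [-1.31 -0.47 -0.02] rot [3.141e+00 2.000e-03 1.936e+00] w 0.025630732894568183 t 19.35
time_s: 19.68
tool_pos: [0.498, -0.2358, 0.0212]
ee_rot: [3.141, 0.002, 1.936]
ft_force: [2.0, -5.6, 4.5]
width: 0.0259
TCP in bay mm -6.0 0.3 -1.8 F [ 6.  -0.2  4.5] T [-1.22 -0.53  0.08] rot [3.141e+00 2.000e-03 1.936e+00] w 0.02590430703930742 t 19.6833
TCP in bay mm -6.0 0.3 -1.8 F [ 6.  -0.2  4.5] T [-1.22 -0.53  0.08] rot [3.141e+00 2.000e-03 1.936e+00] w 0.02590430703930742 t 19.6833
256 307 219 320
flat top edge in bay [np.float64(-28.5), np.float64(-32.3)]
```

```bash
python3 -m crank '22 0 0 1.2 0;22 0 0 0 0;22 0 0 0 0';python3 b.py; python3 -m crank '22 -1 0 0 0;22 -1 0 0 0;22 0 0 0 0;22 0 0 0 0';python3 b.py;  python3 - <<'E'
from b import *
im=camera('wrist'); cv2.imwrite('pics/13.png',cv2.resize(np.clip(255*(im[150:350,180:400]/255.)**.6,0,255).astype('uint8'),None,fx=3,fy=3))
E
```

```text
time_s: 20.03
tool_pos: [0.498, -0.2359, 0.02]
ee_rot: [3.141, 0.002, 1.936]
ft_force: [2.4, -6.3, 4.1]
width: 0.0252
TCP in bay mm -5.9 0.3 -3.0 F [ 6.8 -0.1  4.1] T [-1.36 -0.47 -0.  ] rot [3.141e+00 2.000e-03 1.936e+00] w 0.02516345217949393 t 20.0333
time_s: 20.37
tool_pos: [0.4985, -0.2372, 0.0198]
ee_rot: [3.141, 0.001, 1.936]
ft_force: [1.7, -5.3, 5.4]
width: 0.0254
TCP in bay mm -4.5 0.3 -3.2 F [ 5.5 -0.3  5.4] T [-1.08 -0.51  0.01] rot [3.141e+00 1.000e-03 1.936e+00] w 0.02535015419946732 t 20.3667
TCP in bay mm -4.5 0.3 -3.2 F [ 5.5 -0.3  5.4] T [-1.08 -0.51  0.01] rot [3.141e+00 1.000e-03 1.936e+00] w 0.02535015419946732 t 20.3667
```

View pics/13.png

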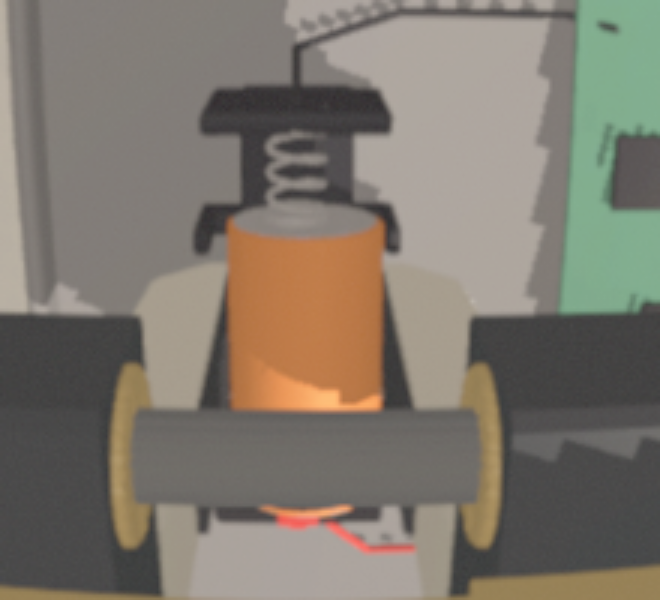

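The flat end (top ellipse, y≈220) bears on the spring and looks nearly level. The plus plate's red mark shows just below the far end. I'll ease the cell forward onto the plate.

```bash
python3 -m crank '22 -1 0 0 0;22 0 0 0 0;22 0 0 0 0';python3 b.py; python3 -m crank '22 -1 0 0 0;22 0 0 0 0;22 0 0 0 0';python3 b.py;python3 -m crank '22 -1 0 0 0;22 0 0 0 0;22 0 0 0 0';python3 b.py
```

```text
time_s: 20.67
tool_pos: [0.4987, -0.2377, 0.0198]
ee_rot: [3.141, 0.0, 1.937]
ft_force: [1.3, -3.7, 6.1]
width: 0.0257
TCP in bay mm -4.0 0.3 -3.2 F [ 4.  -0.1  6.1] T [-0.74 -0.37  0.  ] rot [3.141 0.    1.937] w 0.025691232350675906 t 20.6667
time_s: 20.92
tool_pos: [0.4987, -0.2378, 0.0197]
ee_rot: [3.141, -0.0, 1.937]
ft_force: [0.7, -0.4, 7.6]
width: 0.0252
TCP in bay mm -3.9 0.3 -3.3 F [0.7 0.5 7.6] T [-0.13 -0.12 -0.01] rot [ 3.141 -0.     1.937] w 0.025238924401426832 t 20.9167
time_s: 21.17
tool_pos: [0.4988, -0.2378, 0.0197]
ee_rot: [3.141, -0.001, 1.938]
ft_force: [-0.7, 2.1, 9.0]
width: 0.0257
TCP in bay mm -3.8 0.3 -3.3 F [-2.2  0.1  9. ] T [0.44 0.12 0.  ] rot [ 3.141e+00 -1.000e-03  1.938e+00] w 0.025710228823663143 t 21.1667
```

```bash
python3 -m crank '22 1.5 0 -.5 0;28 0 0 0 0;30 0 0 0 0;34 0 0 0 0;40 0 0 0 0;50 0 0 0 0;50 0 0 -20 0;50 0 0 -40 0;50 0 0 -40 0;50 -10 0 0 0;50 0 0 0 0;50 0 0 0 0';  python3 - <<'E'
from b import *
im=camera('wrist'); w=camera_info('wrist'); p=proj(w,bay,True); print(p); x0=int(p[0]-75); y0=int(max(p[1]-60,0))
cv2.imwrite('pics/14.png',cv2.resize(np.clip(255*(im[y0:y0+120,x0:x0+150]/255.)**.6,0,255).astype('uint8'),None,fx=5,fy=5,interpolation=cv2.INTER_CUBIC))
E
```

```text
time_s: 22.17
tool_pos: [0.5016, -0.248, 0.1197]
ee_rot: [-3.141, 0.0, 1.935]
ft_force: [-0.1, -1.0, -0.7]
width: 0.0499
TCP in bay mm 6.7 -0.8 96.7 F [ 0.9 -0.4 -0.7] T [-0.03 -0.1  -0.01] rot [-3.141  0.     1.935] w 0.049867293284249714 t 22.1667
[281.91124391 205.03327301]
```

View pics/14.png

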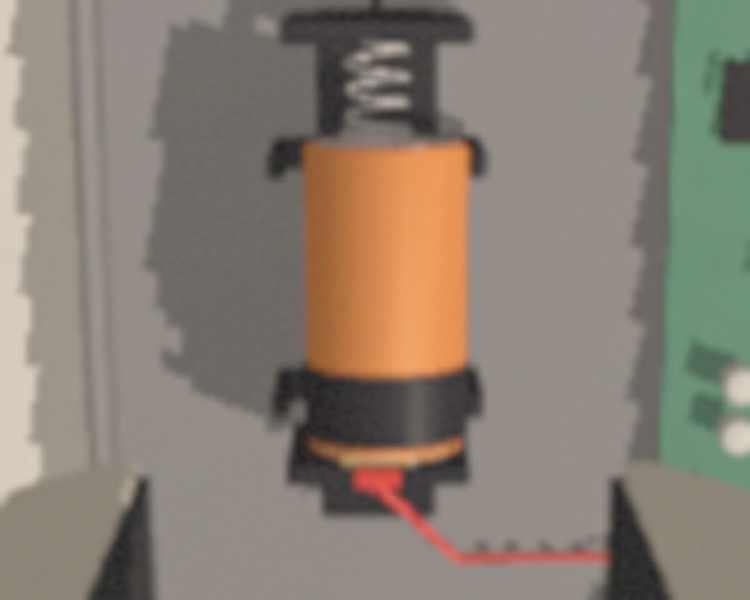

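The cell lies straight in the saddles, with the flat end on the disc at (385,135) and the button end against the brass plate at (378,460). It's released. I'll check it's fully down with a gentle press near each end, using closed fingers.

```bash
python3 -m crank '0 -3 -.8 0 0;0 0 0 0 0;0 0 0 0 0;0 0 0 0 0;0 0 0 25 0;0 0 0 25 0;0 0 0 14 0;0 0 0 0 0;0 0 0 0 0' 10;python3 b.py; python3 -m crank '0 0 0 2 0;0 0 0 1.5 0;0 0 0 0 0;0 0 0 0 0';python3 b.py
```

```text
time_s: 22.97
tool_pos: [0.5021, -0.25, 0.0554]
ee_rot: [-3.14, -0.001, 1.938]
ft_force: [0.7, -0.1, -0.1]
width: 0.0006
TCP in bay mm 8.7 -1.0 32.4 F [ 0.4  0.6 -0.1] T [-0.   -0.12 -0.03] rot [-3.140e+00 -1.000e-03  1.938e+00] w 0.0006113367941054994 t 22.9667
time_s: 23.3
tool_pos: [0.5026, -0.2508, 0.053]
ee_rot: [3.141, 0.001, 1.937]
ft_force: [0.2, 0.1, -0.4]
width: 0.0003
TCP in bay mm 9.6 -0.8 30.0 F [-0.   0.2 -0.4] T [-0.02 -0.09  0.07] rot [3.141e+00 1.000e-03 1.937e+00] w 0.00028814604998084637 t 23.3
```

```bash
python3 -m crank '0 0 0 2 0;0 0 0 1.5 0;0 0 0 0 0;0 0 0 0 0';python3 b.py;python3 -m crank '0 0 0 1.5 0;0 0 0 0 0;0 0 0 0 0';python3 b.py;python3 -m crank '0 0 0 1 0;0 0 0 0 0;0 0 0 0 0';python3 b.py
```

```text
time_s: 23.63
tool_pos: [0.5027, -0.2509, 0.0491]
ee_rot: [3.141, 0.001, 1.937]
ft_force: [0.8, -1.5, 2.4]
width: 0.0007
TCP in bay mm 9.8 -0.7 26.1 F [1.7 0.2 2.4] T [-0.4  -0.28  0.04] rot [3.141e+00 1.000e-03 1.937e+00] w 0.0006867054598541715 t 23.6333
time_s: 23.88
tool_pos: [0.5029, -0.2512, 0.0476]
ee_rot: [3.141, 0.001, 1.936]
ft_force: [1.6, -2.8, 4.3]
width: 0.0006
TCP in bay mm 10.1 -0.6 24.6 F [3.1 0.5 4.3] T [-0.76 -0.51 -0.02] rot [3.141e+00 1.000e-03 1.936e+00] w 0.0005528577577483522 t 23.8833
time_s: 24.13
tool_pos: [0.5031, -0.2513, 0.0472]
ee_rot: [3.141, 0.002, 1.936]
ft_force: [-0.2, -3.8, 11.8]
width: 0.0001
TCP in bay mm 10.3 -0.5 24.2 F [ 3.5 -1.6 11.8] T [-0.91 -0.34  0.01] rot [3.141e+00 2.000e-03 1.936e+00] w 0.00014343344785258883 t 24.1333
```

It was 2–3 mm high at the button end and went down to a hard stop at the expected height (TCP +24). Next I'll check the flat end and the middle.

```bash
python3 -m crank '0 0 0 .7 0;0 0 0 0 0;0 0 0 -6 0;0 0 0 -4 0;0 22 0 0 0;0 0 0 0 0;0 0 0 6 0;0 0 0 2 0;0 0 0 0 0;0 0 0 0 0';python3 b.py;python3 -m crank '0 0 0 1 0;0 0 0 0 0;0 0 0 0 0';python3 b.py;python3 -m crank '0 0 0 1 0;0 0 0 0 0;0 0 0 0 0';python3 b.py
```

```text
time_s: 24.97
tool_pos: [0.4943, -0.23, 0.0472]
ee_rot: [-3.141, -0.001, 1.937]
ft_force: [-1.3, 1.8, 3.1]
width: 0.0002
TCP in bay mm -12.8 -1.1 24.2 F [-2.2 -0.6  3.1] T [0.42 0.17 0.01] rot [-3.141e+00 -1.000e-03  1.937e+00] w 0.00016394097228778745 t 24.9667
time_s: 25.22
tool_pos: [0.4944, -0.2299, 0.047]
ee_rot: [-3.141, 0.0, 1.937]
ft_force: [-3.9, 3.8, 14.2]
width: 0.0004
TCP in bay mm -12.7 -1.0 24.0 F [-4.9 -2.3 14.2] T [0.63 0.66 0.03] rot [-3.141  0.     1.937] w 0.0003810760383109434 t 25.2167
time_s: 25.47
tool_pos: [0.4946, -0.2299, 0.0468]
ee_rot: [3.141, 0.001, 1.937]
ft_force: [-4.7, 3.6, 24.8]
width: 0.0005
TCP in bay mm -12.8 -0.8 23.8 F [-5.1 -3.1 24.8] T [0.89 1.05 0.01] rot [3.141e+00 1.000e-03 1.937e+00] w 0.0005201788675377559 t 25.4667
```

Flat end hard at 24.0. I'll re-touch the button end to confirm it stayed down, then retreat and take a last look.

```bash
python3 -m crank '0 0 0 -8 0;0 0 0 -2 0;0 -24 0 0 0;0 0 0 0 0;0 0 0 6 0;0 0 0 1 0;0 0 0 0 0;0 0 0 0 0';python3 b.py;python3 -m crank '0 0 0 1 0;0 0 0 0 0;0 0 0 0 0';python3 b.py;python3 -m crank '0 0 0 1 0;0 0 0 0 0;0 0 0 0 0';python3 b.py
```

```text
time_s: 26.13
tool_pos: [0.5027, -0.2517, 0.0482]
ee_rot: [-3.141, -0.001, 1.938]
ft_force: [0.4, 0.8, 0.6]
width: 0.0005
TCP in bay mm 10.5 -1.1 25.2 F [-0.6  0.7  0.6] T [-0.04 -0.14  0.01] rot [-3.141e+00 -1.000e-03  1.938e+00] w 0.0004659093055282112 t 26.1333
time_s: 26.38
tool_pos: [0.5031, -0.2522, 0.0477]
ee_rot: [-3.142, 0.0, 1.937]
ft_force: [-0.3, -1.0, -0.0]
width: 0.0005
TCP in bay mm 11.1 -0.8 24.7 F [ 0.8 -0.6 -0. ] T [-0.01 -0.07 -0.02] rot [-3.142  0.     1.937] w 0.0004682030153723606 t 26.3833
time_s: 26.63
tool_pos: [0.5032, -0.2523, 0.0472]
ee_rot: [3.141, 0.001, 1.937]
ft_force: [-1.2, 1.2, 6.4]
width: 0.0001
TCP in bay mm 11.3 -0.8 24.2 F [-1.6 -0.6  6.4] T [0.16 0.14 0.02] rot [3.141e+00 1.000e-03 1.937e+00] w 0.00013224112367070053 t 26.6333
```

```bash
python3 -m crank '0 0 0 1 0;0 0 0 0 0;0 0 0 -20 0;0 0 0 -40 0;0 0 0 -30 0;20 -10 0 0 0;50 -10 0 0 0;50 0 0 0 0;50 0 0 0 0;50 0 0 0 0;50 0 0 0 0';  python3 - <<'E'
from b import *
im=camera('wrist'); w=camera_info('wrist'); p=proj(w,bay,True); x0=int(p[0]-75); y0=int(max(p[1]-60,0))
a=cv2.resize(np.clip(255*(im[y0:y0+120,x0:x0+150]/255.)**.6,0,255).astype('uint8'),(500,400),interpolation=cv2.INTER_CUBIC)
s=cv2.resize(camera('side')[170:310,220:340],(300,400),interpolation=cv2.INTER_CUBIC)
cv2.imwrite('pics/15.png',np.hstack([a,s]))
E
```

```text
time_s: 27.55
tool_pos: [0.5097, -0.2705, 0.1346]
ee_rot: [-3.14, -0.002, 1.937]
ft_force: [-0.9, -0.2, 0.1]
width: 0.0357
TCP in bay mm 30.5 -1.3 111.6 F [-0.1 -0.9  0.1] T [-0.01 -0.12 -0.01] rot [-3.140e+00 -2.000e-03  1.937e+00] w 0.03570001722037654 t 27.55
```

View pics/15.png

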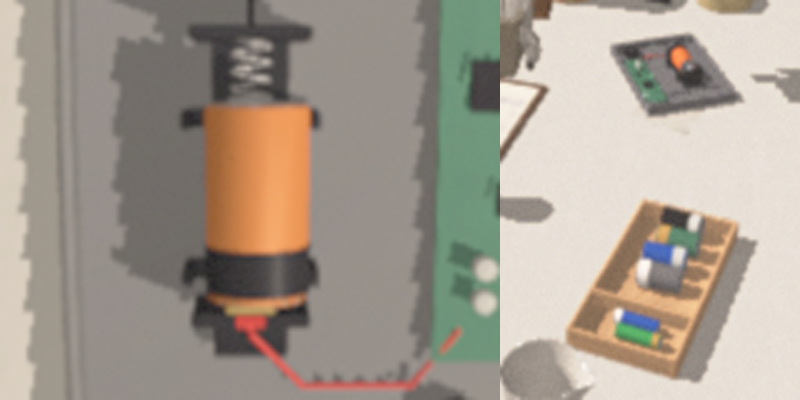

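The cell is in and the neighbours are undisturbed. It sits about 1.5–2 mm toward tool +y within the saddle slack, probably rolled there by the press. There is plenty of time, so I'll centre it with a light squeeze.

```bash
python3 -m crank '50 32 1 0 0;50 0 0 40 0;50 0 0 35 0;50 0 0 0 0;50 0 0 0 0;50 0 0 0 0' 4;python3 b.py
```

```text
time_s: 28.15
tool_pos: [0.5003, -0.2407, 0.0617]
ee_rot: [3.141, 0.0, 1.937]
ft_force: [-0.1, -0.6, 0.3]
width: 0.0499
TCP in bay mm -0.6 0.6 38.7 F [ 0.5 -0.3  0.3] T [-0.02 -0.15 -0.01] rot [3.141 0.    1.937] w 0.04986288877998411 t 28.15
```

```bash
python3 -m crank '50 1 -.6 20 0;50 0 0 15 0;50 0 0 4 0;50 0 0 0 0;50 0 0 0 0;30 0 0 0 0;28 0 0 0 0;26 0 0 0 0;25 0 0 0 0;25 0 0 0 0';python3 b.py; python3 -m crank '28 0 0 0 0;32 0 0 0 0;40 0 0 0 0;50 0 0 0 0;50 0 0 0 0;50 0 0 -20 0;50 0 0 -40 0;50 -30 0 -40 0;50 0 0 0 0;50 0 0 0 0;50 0 0 0 0';python3 - <<'E'
from b import *
im=camera('wrist'); w=camera_info('wrist'); p=proj(w,bay,True); x0=int(p[0]-75); y0=int(max(p[1]-60,0));print(p)
a=cv2.resize(np.clip(255*(im[y0:y0+120,x0:x0+150]/255.)**.6,0,255).astype('uint8'),None,fx=5,fy=5,interpolation=cv2.INTER_CUBIC)
cv2.imwrite('pics/16.png',a)
E
```

```text
time_s: 28.98
tool_pos: [0.4998, -0.24, 0.0221]
ee_rot: [3.14, 0.001, 1.937]
ft_force: [3.6, 0.6, 0.3]
width: 0.0257
TCP in bay mm -1.4 0.5 -0.9 F [0.7 3.6 0.3] T [ 0.16 -0.72  0.06] rot [3.140e+00 1.000e-03 1.937e+00] w 0.025742590649600657 t 28.9833
time_s: 29.9
tool_pos: [0.507, -0.2636, 0.1147]
ee_rot: [-3.141, -0.0, 1.936]
ft_force: [-0.6, -0.0, -0.4]
width: 0.0499
TCP in bay mm 23.2 -1.3 91.7 F [-0.2 -0.6 -0.4] T [-0.04 -0.09 -0.04] rot [-3.141 -0.     1.936] w 0.049928736631925555 t 29.9
[282.38513893 185.71144088]
```

The picture limit is reached, so I'll check numerically with the mask.

```bash
python3 - <<'E'
from cellfit import *
from b import *
camera('wrist'); w=camera_info('wrist'); m=models.trace('wrist','cell_orange')[0]['mask']
p=fit(w,m,.023,[.4999,-.2415,-1.204]); d=np.array([*p[0][:2],.023])-bay
print(p[0],'off mm',d@ax*1000,d@ay*1000,p[1:4])
for n in('cell_blue','cell_green','cell_grey','cell_black','shot_glass','tape_roll','marker'):
    pass
E
```

```text
TCP in bay mm 22.5 -1.4 91.1 F [-0.7 -0.1 -0.9] T [-0.04 -0.15  0.  ] rot [-3.140e+00 -1.000e-03  1.937e+00] w 0.04960420639463096 t 29.95
[ 0.5004562  -0.23961676 -4.34420236] off mm -1.5584977001571034 1.1945859735334432 (np.float64(0.0005407249211728526), (67.0, 33.0), (34.266544342041016, 68.72764587402344))
```

```bash
python3 -m crank '50 0 0 -40 0;50 0 0 0 0;50 0 0 0 0;50 0 0 0 0'; python3 -c "
from workcell import sign_off; print(sign_off())"
```

```text
time_s: 30.38
tool_pos: [0.5073, -0.263, 0.1543]
ee_rot: [-3.141, -0.001, 1.938]
ft_force: [-0.0, 0.7, -1.0]
width: 0.0496
the job is handed in; nothing more can be done
None
```

The orange C cell is in the clock's holder, flat end on the spring and button on the brass plate. I handed the job in at 30.4 s with the robot clear of everything; no verdict is reported.

**How:** I gripped the cell by its ends in the tray, laid it on the bench and regripped it across its diameter. I then tilted it against the plus end wall, pushed the spring back, lowered it in and released it. Pressing lightly with closed fingers took the button end down its last 2–3 mm.

**Checks that passed:**
- **Height:** both ends met a hard stop at the height of a fully seated cell, within about 0.2 mm. The button end stayed down on a second touch.
- **Straightness:** the last camera fit put the cell's yaw within 0.1° of the holder's.
- **Tray:** the last side view I looked at showed the other four C cells and both AA cells still in the tray. I only ran the arm near the tray, clock and bench spot, but I did not check the bystander objects one by one.

**Checks that were less than clean:**
- **Sideways offset:** the cell looked about 1.5–2 mm off centre after the press. A light squeeze brought the fit to about 1.2 mm, inside the 2 mm saddle slack.
- **Lengthwise fit:** it read −1.6 mm, but it had converged with the cell's direction flipped and camera calibration is only good to about 2 mm. I relied on the button stopping against the plate instead.
- **Final picture:** I had used all 12 views, so the state after the squeeze was checked only by the numerical fit.

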